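# Weigh the cutter-head counterweight on the spring hook scale

## Task

Weigh the tall counterweight with the stirrup: hang it by its window on the hook of the spring scale, let go of it and leave it hanging until it has settled and stayed still for a second, then lift it off and stand it upright in the undivided tray. Lower it gently both times without pulling the scale down to its stop, and leave everything else where it is.

Things in the scene. Friction and masses are not known exactly. Their poses are not given: they have to be found in the camera images.
- weight_centre (a point): The tall counterweight, loose bright steel, 112 mm tall, 0.4 to 0.8 kg, standing upright at the start. Point half-way up its axis, 56 mm above its underside; z up. Below, a cylinder 52 mm in diameter, 46 mm high; on it a flat upright stirrup 12 mm thick (along x), 46 mm wide (along y), up to the top. Its two faces are alike. Grip it across the stirrup's 46 mm width or 12 mm thickness.
- weight_eye (a point): Centre of the window in that stirrup, 10 mm above weight_centre, same axes. The window goes right through along x, 30 mm wide (y) and 40 mm high (46 to 86 mm above the underside), between two posts 8 mm wide; above it a solid crossbar 26 mm high (86 to 112 mm).
- hook_seat (a point): Spring scale's hook: point on top of its straight level bar, mid-length, about 184 mm above the bench unloaded; it sinks with the hook. x runs along the bar from the free tip towards the column, z up. Bar 8 mm in diameter, from x = -50 mm (upturned tip, its top 14 mm above this point) to +62 mm (carriage block 22 mm wide, reaching 11 mm above this point).
- scale: The scale's stand, fixed to the bench; place and yaw vary, same axes as hook_seat. Origin under the centre of its foot plate (200 mm along x, 160 mm along y, 14 mm thick), 20 mm towards the column from beneath hook_seat. Grey column 45 x 70 mm, x = 55 to 100 mm, 210 mm high, with a small knob to 221 mm.
- hook (a joint): How far the sprung hook has been pulled down, m: 0 unloaded, 0.060 at the hard stop. Spring about 295 N/m: the counterweight pulls it down some 14 to 26 mm; it bobs briefly and comes to rest within about a second.
- tray: The undivided (plain) square tray, fixed, aluminium, 120 x 120 mm outside, walls 5 mm thick and 18 mm high, inner floor 5 mm above the bench, inside 110 x 110 mm; origin at the centre of its underside.
- divided_tray: Bystander: fixed tray of the same size as the plain one but divided in four, with small parts in it. Origin at the centre of its underside.
- short_centre (a point): Bystander: a similar weight with a stirrup, but only 86 mm tall (cylinder 20 mm high). Point half-way up.
- plain_centre (a point): Bystander: a plain cylinder weight, 52 mm in diameter, 86 mm tall with a small round knob on top and no stirrup. Point half-way up.
- screwdriver_grip (a point): Bystander: screwdriver 190 mm long lying on the bench; point on its handle.
- brush_grip (a point): Bystander: brush 170 mm long lying on the bench; point on its handle.
- clamp_centre (a point): Bystander: aluminium record clamp, stepped disc 76 mm in diameter, 46 mm high; point half-way up.
- jar_centre (a point): Bystander: amber jar 60 mm in diameter, 85 mm high; point half-way up.
- eyepiece: Bystander: black microscope eyepiece tube, 26 mm in diameter, 90 mm long, lying on the bench; origin beneath its middle.

How it is judged:
On the way:
1. the tall counterweight hangs on the hook by its window, let go of, with the scale pulled down by it and still for 1 s (contact force between each of the fingers, the arm and weight below 0.05 N and z of weight_eye in the frame of hook_seat between -0.027 and -0.013 m and y of weight_eye in the frame of hook_seat between -0.015 and 0.015 m and x of weight_eye in the frame of hook_seat between -0.05 and 0.055 m and value of joint hook above 0.01 m and velocity of joint hook between -0.01 and 0.01 m/s and linear speed of weight below 0.03 m/s and angular speed of weight below 0.4 rad/s and contact force between each of the fingers, the arm and hook below 0.05 N), for 1 s.
At the end, for the whole second after the job is handed in: The tall counterweight stands upright (within 0.1 rad) on the floor of the undivided tray, its axis within 35 mm of the tray's centre along each tray axis, released and at rest, and the hook is empty and back at zero (within 4 mm) (contact force between each of the fingers, the arm and weight below 0.05 N and x of weight_centre in the frame of tray between -0.035 and 0.035 m and y of weight_centre in the frame of tray between -0.035 and 0.035 m and z of weight_centre in the frame of tray between 0.056 and 0.066 m and angle between weight_centre's own z axis and vertical below 0.1 rad and linear speed of weight below 0.02 m/s and value of joint hook below 0.004 m); the robot touches nothing.
It fails at once if the scale is pulled down to its stop (hook more than 55 mm down) (value of joint hook above 0.055 m).
It fails at once if the counterweight is dropped (falls faster than 0.5 m/s while not held) (linear speed of weight above 0.5 m/s and contact force between the fingers and weight below 0.05 N).
It fails at once if another thing on the bench is displaced by more than 30 mm (distance of any of short_centre, plain_centre, screwdriver_grip, brush_grip, clamp_centre, jar_centre, eyepiece from where it was at the start of the episode above 0.03 m).
It also fails if it takes over 58 s, if anything falls off the work surface, if the arm or the gripper's body presses on something with over 40 N, if the wrist force passes 120 N, or if a joint passes its speed limit or range.

## Robot

A 6-joint arm with a two-finger parallel gripper is mounted at the origin on the work surface. World frame = base frame: x ahead of the robot, y to its left, z up, the work surface at z = 0. Lengths are in m, angles in rad, forces in N, time in s.
With the tool pointing down it reaches from about 0.375 to 0.975 m from the base axis. Payload 3.8 kg.
Tool frame: the origin (TCP) lies on the centre line of the jaws, within the pads' length; the fingertips stand 14 mm ahead of it and the grasp point (between the pads) lies 5 mm behind it; z points along the fingers, y is the line along which they close (so a half turn about z gives the same grasp; the last joint's range is limited). The gripper opens to 85 mm and grips with 20 to 120 N. Pads are 22 mm wide; open, the fingers measure 114 mm over their backs; the gripper's body (76 mm by 85 mm) begins 54 mm behind the grasp point. The pads swing forward as they close: fully open they stand 13 mm farther back than shut.
Start: joints at [-1.352, 0.264, 1.604, -0, 1.274, -0.037], TCP at [0.171, -0.653, 0.245] pointing down, gripper open.
Joint ranges: [-2.63, 2.63], [-0.94, 2.18], [0.31, 2.57], [-1.31, 4.45], [0, 2.66], [-2.55, 2.55]. Speed limits (rad/s): [2.57, 2.57, 3.14, 3.14, 3.14, 3.14].

## Interface

Orientations are given as a rotation vector (axis times angle).
In Python, from workcell import bot, eyes, spot_in gives the robot as it stands.
- The arm moves only by the tool carry_out, never from a script. Its argument "series" is text: rows parted by semicolons, each of 4 numbers parted by spaces: the shift along the world's x, y, z in m, then the turn about the world's z in degrees. In form: tx ty tz roll; .... A call has 1 to 20 rows; each row shifts and turns the commanded pose from where the row before left it; what a row does not reach is not made up. A row lasts 1/8 s, in which the tool goes at most 62.5 mm and 10.7 degrees, less where a joint would pass 70% of its speed; a pose out of reach is approached as far as the arm can. A call is refused whole if a number of a shift passes 0.0625 or a number of a turn 10.7, either way. A call with a gripper value outside its range is refused whole. "jaw" is the gripper command: -1 is shut, 1 is fully open, values between are in proportion, set as the call begins (left out, the last holds). The fingers move at their own pace and stop on an object; "grip_force" is the grip in N (left out, the last holds). Time passes only in rows, so rows that do not move let the fingers close. It gives the time, the measured TCP pose, the force, the opening and the grip force at its end, in the units of the state.
- bot.read_state(): the state, without advancing time (a new reading comes with each control period).
- eyes.read_camera(name): name is "scene" or "top"; returns (picture, depth): 480x640x3 uint8, blue, green, red; 480x640 float32, m along the optical axis (not along the pixel's ray), 0 where there is no reading.
- eyes.get_calibration(name): a dict with "K" (3x3 intrinsics, pixels), "position" and "rotation" of the camera in the world. Camera axes: x right, y down, z forward; pixel columns grow to the right and rows downward; lengths in m; the calibration is good to about 2 mm. A picture is of the moment at which its call begins. get_calibration takes no time and is no camera call.
- bot.finish_job(): hands the job in; it is judged then, once.
Trained networks look in the newest picture that a camera, given by its name, has taken for a name from the list of things; names that differ only in an ending like _2 or _b are one class to them, and where a whole thing is asked for, a point or a joint stands for the part that bears it (a point fixed in the world has none). Each returns a list of dicts, best first, with "score" (0 to 1); they miss things now and then, are a little off and sometimes report something else, mostly with a low value. They report only what shows in the picture. A call takes as long as a camera call.
- spot_in(camera, target): "rect" ([centre column, centre row, width, height] in pixels, round what is visible of it).
The state is a dict: "time": time; "q": joint angles; "joint_vel": joint speeds; "joint_torque": joint torques, N m; "tool_pos": TCP position; "tcp_rot": TCP orientation; "wrist_force": force on the tool from outside, world axes, zero at the start; "torque": the same for the moment, N m; "width": opening from 0.0 (shut) to 1.0 (fully open); "grip_force": force on a finger pad.
Only numpy, scipy, OpenCV 4.12 (cv2) and the standard library are available. Lean on these libraries where they do the work, as an engineer would, in place of code of your own. Each camera call takes 0.05 s, during which the arm holds its last target. There are 200 camera calls.

## Working session

There is one attempt and no reset: what is moved stays moved. The work goes in short steps, Python scripts to look and compute and a tool call to move; the robot and the scene stay as the last step left them, time stands still between calls to the robot, and variables do not carry over. Pictures are saved under pics/ and viewed, at most 10 in all, crops included, and the job is handed in when it is done.

Besides the shell and the picture viewer there is one more tool, called after ">>>" by a JSON object that holds its "op" and its "data". carry_out: Moves the arm, as the interface text tells. Its arguments: {"type":"object","properties":{"series":{"type":"string"},"jaw":{"type":"number"},"grip_force":{"type":"number"}},"required":["series"]}

```bash
mkdir -p pics
cat > h.py <<'E'
import numpy as np, cv2
from workcell import bot, eyes, spot_in
def cloud(c):
    im,d=eyes.read_camera(c); k=eyes.get_calibration(c); K=np.array(k["K"]);R=np.array(k["rotation"]);p=np.array(k["position"])
    if R.shape!=(3,3): R=cv2.Rodrigues(R)[0]
    v,u=np.indices(d.shape)
    P=np.stack([(u-K[0,2])/K[0,0]*d,(v-K[1,2])/K[1,1]*d,d],-1)@R.T+p
    P[d==0]=np.nan
    return im,P
E
python3 - <<'E'
from h import *
print(bot.read_state())
for c in("scene","top"):
    im,P=cloud(c); cv2.imwrite(f"pics/{c}0.png",im); k=eyes.get_calibration(c); print(c,k["position"],np.array(k["rotation"]).round(2).tolist())
    for n in("weight_centre","hook_seat","scale","tray","divided_tray","short_centre"):
        for r in spot_in(c,n)[:2]:
            x,y,w,h=r["rect"]; q=P[int(y),int(x)]
            print(n,round(r["score"],2),np.round(r["rect"]),q.round(3))
E
```

```text
{'time': 0.0, 'q': array([-1.35187439e+00,  2.64755472e-01,  1.60537365e+00,  1.55513968e-05,
        1.27366281e+00, -3.68859104e-02]), 'joint_vel': array([-1.08890838e-04, -2.17825149e-03, -2.03841549e-04,  2.19617438e-03,
        2.54327772e-05,  1.40617624e-03]), 'joint_torque': array([ 1.73534219e-03, -5.15111089e+01, -3.67312753e+01, -1.75572318e-04,
        1.28979731e-02, -2.00419743e-05]), 'tool_pos': array([ 0.17065619, -0.6523608 ,  0.24396059]), 'tcp_rot': array([-3.11375764e+00, -4.00440664e-01,  2.90542385e-04]), 'wrist_force': array([ 0.35623964,  0.20573888, -0.10900915]), 'torque': array([-0.02644107,  0.00405772, -0.01448297]), 'grip_force': 0.0, 'width': 1.0001808740748295}
scene [1.1497359  0.01382262 0.99036242] [-1.85, -1.94, 0.6]
weight_centre 0.94 [204. 189.  26.  42.] [ 0.379 -0.329  0.046]
weight_centre 0.56 [208. 279.  30.  35.] [ 0.614 -0.281  0.018]
hook_seat 0.78 [298. 212.  61.  25.] [ 0.401 -0.099 -0.006]
scale 0.74 [309. 242. 100. 124.] [ 0.502 -0.064  0.011]
tray 0.81 [466. 220.  66.  55.] [0.419 0.313 0.002]
divided_tray 0.66 [484. 284.  69.  64.] [0.601 0.333 0.013]
short_centre 0.55 [208. 277.  30.  35.] [ 0.611 -0.284  0.017]
top [ 4.97541558e-01 -3.23891434e-04  1.26879340e+00] [-2.16, 2.21, -0.1]
weight_centre 0.91 [473. 338.  33.  22.] [ 0.39  -0.323  0.044]
hook_seat 0.69 [352. 265.  67.  41.] [ 0.545 -0.084  0.013]
scale 0.91 [344. 263. 115. 105.] [ 0.542 -0.056  0.184]
tray 0.94 [166. 333.  72.  72.] [0.414 0.312 0.004]
tray 0.62 [352. 261.  68.  38.] [ 0.548 -0.073  0.181]
divided_tray 0.89 [154. 246.  68.  70.] [0.598 0.333 0.015]
short_centre 0.68 [444. 231.  30.  23.] [ 0.614 -0.279  0.016]
```

View pics/scene0.png

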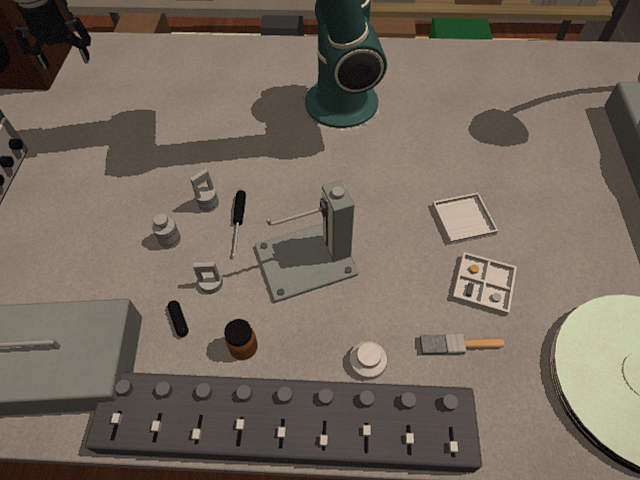

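View pics/top0.png

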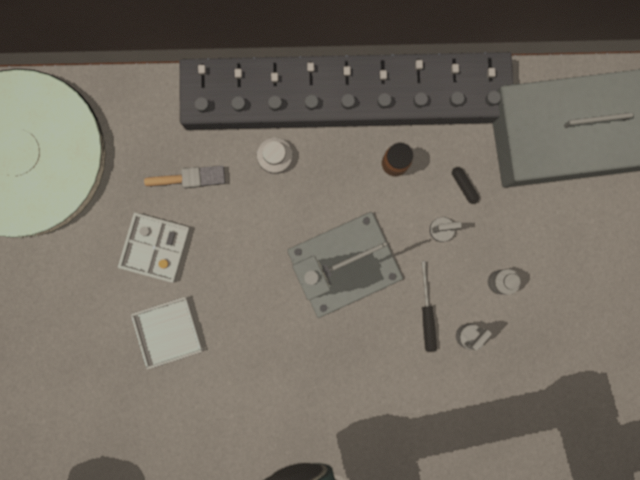

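Run:
```python
from h import *
for c in("scene","top"):
    im,P=cloud(c); P=P.reshape(-1,3)
    def box(cx,cy,r,z0,z1):
        return P[(abs(P[:,0]-cx)<r)&(abs(P[:,1]-cy)<r)&(P[:,2]>z0)&(P[:,2]<z1)]
    def rep(n,q):
        if len(q)<4: print(c,n,len(q));return
        m=np.median(q,0); (cx,cy),s,a=cv2.minAreaRect(q[:,:2].astype(np.float32))
        print(c,n,len(q),"med",m.round(4),"rect",round(cx,4),round(cy,4),np.round(s,3),round(a,1),"zmax",q[:,2].max().round(3))
    rep("w top",box(.39,-.32,.06,.095,.13)); rep("w cyl",box(.39,-.32,.06,.035,.055)); rep("w all",box(.39,-.32,.06,.02,.13))
    for z in((.17,.205),(.205,.217),(.008,.02)): rep("scale%s"%(z,),box(.53,-.06,.16,*z))
    rep("tray wall",box(.414,.312,.08,.012,.03)); rep("tray floor",box(.414,.312,.04,-.01,.015))
```

```text
scene w top 160 med [ 0.3965 -0.3226  0.1078] rect 0.3928 -0.3234 [0.017 0.047] 46.8 zmax 0.115
scene w cyl 285 med [ 0.3991 -0.32    0.0447] rect 0.394 -0.3205 [0.048 0.052] 77.8 zmax 0.055
scene w all 657 med [ 0.4001 -0.32    0.0476] rect 0.3941 -0.32 [0.049 0.052] 77.8 zmax 0.115
scene scale(0.17, 0.205) 658 med [ 0.5493 -0.0219  0.1841] rect 0.5361 -0.0522 [0.066 0.175] 8.9 zmax 0.205
scene scale(0.205, 0.217) 524 med [0.5293 0.0046 0.2089] rect 0.5206 0.0032 [0.071 0.047] 23.7 zmax 0.217
scene scale(0.008, 0.02) 4475 med [ 0.5657 -0.0796  0.0131] rect 0.5508 -0.0673 [0.163 0.2  ] 23.0 zmax 0.02
scene tray wall 420 med [0.4251 0.3091 0.0158] rect 0.4179 0.3093 [0.124 0.122] 16.1 zmax 0.022
scene tray floor 872 med [0.4147 0.3122 0.0037] rect 0.4141 0.3121 [0.08 0.08] 0.2 zmax 0.009
top w top 195 med [ 0.3913 -0.3214  0.111 ] rect 0.3908 -0.3228 [0.014 0.046] 45.0 zmax 0.118
top w cyl 316 med [ 0.3975 -0.3147  0.0459] rect 0.3907 -0.3196 [0.051 0.045] 10.9 zmax 0.055
top w all 630 med [ 0.395  -0.3162  0.0487] rect 0.3911 -0.3204 [0.051 0.047] 4.6 zmax 0.118
top scale(0.17, 0.205) 391 med [ 0.5459 -0.0596  0.1845] rect 0.5443 -0.0549 [0.064 0.172] 21.8 zmax 0.205
top scale(0.205, 0.217) 833 med [0.5175 0.0038 0.2099] rect 0.5184 0.0032 [0.07  0.046] 23.1 zmax 0.216
top scale(0.008, 0.02) 5660 med [ 0.5565 -0.0795  0.0141] rect 0.5219 -0.0552 [0.266 0.317] 3.4 zmax 0.02
top tray wall 610 med [0.4134 0.3125 0.0175] rect 0.4153 0.3088 [0.12  0.122] 16.0 zmax 0.024
top tray floor 1456 med [0.4137 0.3119 0.005 ] rect 0.414 0.312 [0.08 0.08] 89.9 zmax 0.015
```

The scene view shows the tall weight at (204,189), the scale's bar from (270,222) to (322,209), and the plain tray at (466,220). In the top view the same things are at (473,338), (333,270)–(385,245) and (166,333). Heights agree between the two views: weight top about 0.111, bar about 0.184.

>>> {"op": "carry_out", "data": {"series": "0.0276 0.0414 0 3.9; 0.0276 0.0414 0 3.9; 0.0276 0.0414 0 3.9; 0.0276 0.0414 0 3.9; 0.0276 0.0414 0 3.9; 0.0276 0.0414 0 3.9; 0.0276 0.0414 0 3.9; 0.0276 0.0414 0 3.9; 0 0 0 0; 0 0 0 0", "jaw": 1}}

```text
time: 2.05
tool_pos: [0.3916, -0.3221, 0.2455]
tcp_rot: [2.892, 1.224, -0.001]
wrist_force: [-0.7, -0.8, 0.1]
width: 1.003
grip_force: 0.0
```

Run:
```python
from h import *
s=bot.read_state(); print(s["tool_pos"],s["tcp_rot"],s["wrist_force"],s["time"])
for c in("scene","top"):
    im,P=cloud(c); cv2.imwrite(f"pics/{c}1.png",im); P=P.reshape(-1,3)
    for yaw in (113.,):
        a=np.array([np.cos(np.radians(yaw)),np.sin(np.radians(yaw))]); b=np.array([-a[1],a[0]])
        d=P[:,:2]-[.5586,-.0857]; x=d@a; y=d@b; z=P[:,2]
        m=(x>-.08)&(x<.05)&(abs(y)<.03)&(z>.16)&(z<.21)
        print(c,m.sum(),"x",x[m].min(),x[m].max())
        for lo in(-.07,-.052,-.04,-.02,0,.02,.035):
            k=m&(x>lo)&(x<lo+.02)
            if k.sum(): print(lo,k.sum(),"y",np.median(y[k]).round(4),"zmed/max",np.median(z[k]).round(4),z[k].max().round(4))
    m=(abs(P[:,0]-.392)<.05)&(abs(P[:,1]+.322)<.05)&(P[:,2]>.03)&(P[:,2]<.13); print(m.sum())
```

```text
[ 0.39157901 -0.32205939  0.2454857 ] [ 2.89240137e+00  1.22428682e+00 -5.40565626e-04] [-0.7317517  -0.83942037  0.09652966] 2.05
scene 213 x -0.05283655792809688 0.04966190060230106
-0.07 8 y -0.0006 zmed/max 0.1943 0.1966
-0.052 50 y -0.0013 zmed/max 0.184 0.1977
-0.04 40 y -0.0005 zmed/max 0.1819 0.1857
-0.02 38 y -0.0016 zmed/max 0.1821 0.1868
0 40 y -0.0011 zmed/max 0.1814 0.186
0.02 39 y -0.0011 zmed/max 0.1818 0.1849
0.035 30 y -0.0008 zmed/max 0.1813 0.1849
605
top 243 x -0.05289807419692026 0.04923689168700505
-0.07 5 y 0.002 zmed/max 0.1969 0.1995
-0.052 49 y 0.0022 zmed/max 0.1849 0.1995
-0.04 47 y 0.0021 zmed/max 0.183 0.1882
-0.02 47 y 0.0025 zmed/max 0.1835 0.1892
0 48 y 0.0022 zmed/max 0.1833 0.1884
0.02 47 y 0.0021 zmed/max 0.1829 0.1866
0.035 35 y 0.0021 zmed/max 0.1825 0.1868
597
```

>>> {"op": "carry_out", "data": {"series": "0 0 -0.04 0; 0 0 -0.04 0; 0 0 -0.03 0; 0 0 -0.02 0; 0 0 -0.0205 0; 0 0 0 0; 0 0 0 0"}}

```text
time: 3.02
tool_pos: [0.3916, -0.3229, 0.0954]
tcp_rot: [2.894, 1.222, 0.0]
wrist_force: [-1.0, -0.0, 0.3]
width: 1.001
grip_force: 0.0
```

>>> {"op": "carry_out", "data": {"series": "0 0 0 0; 0 0 0 0; 0 0 0 0; 0 0 0 0; 0 0 0 0; 0 0 0 0; 0 0 0 0; 0 0 0 0", "jaw": -1, "grip_force": 60}}

```text
time: 4.03
tool_pos: [0.3919, -0.3221, 0.0959]
tcp_rot: [2.892, 1.224, 0.0]
wrist_force: [-1.1, 1.7, 5.6]
width: 0.521
grip_force: 61.8
```

>>> {"op": "carry_out", "data": {"series": "0 0 0.01 0; 0 0 0.03 0; 0 0 0.05 0; 0 0 0.05 0; 0 0 0.01 0; 0 0 0 0; 0 0 0 0; 0 0 0 0; 0 0 0 0"}}

```text
time: 5.15
tool_pos: [0.391, -0.3213, 0.2433]
tcp_rot: [-2.891, -1.223, 0.002]
wrist_force: [-0.2, 1.2, -4.8]
width: 0.524
grip_force: 63.3
```

Run:
```python
from h import *
s=bot.read_state(); print(s)
for c in("scene","top"):
    im,P=cloud(c)
    if c=="scene":
        cv2.imwrite("pics/s2.png",cv2.resize(im[100:300,100:367],(800,600)))
    P=P.reshape(-1,3)
    for lo,hi in((.12,.17),(.17,.24)):
        m=(np.hypot(P[:,0]-.392,P[:,1]+.322)<.04)&(P[:,2]>lo)&(P[:,2]<hi); q=P[m]
        print(c,lo,m.sum(),q.min(0).round(3),q.max(0).round(3),cv2.minAreaRect(q[:,:2].astype(np.float32)))
```

```text
{'time': 5.15, 'q': array([-7.37069415e-01, -5.53728064e-02,  1.95853339e+00, -1.19683136e-05,
        1.24111155e+00,  3.33847217e-02]), 'joint_vel': array([-0.00096041, -0.00643006, -0.01099099,  0.00081717,  0.0004448 ,
       -0.00120891]), 'joint_torque': array([ 4.99717149e-03, -3.56173968e+01, -3.87979603e+01, -9.79535223e-03,
        3.43247910e-02,  3.93680318e-05]), 'tool_pos': array([ 0.3910461 , -0.32134077,  0.24325402]), 'tcp_rot': array([-2.89115117e+00, -1.22294886e+00,  1.78292317e-03]), 'wrist_force': array([-0.1760608 ,  1.22684311, -4.79155264]), 'torque': array([-0.01446166,  0.02098281,  0.02257695]), 'grip_force': 63.3271841093665, 'width': 0.5238479732596037}
scene 0.12 165 [ 0.382 -0.346  0.144] [ 0.419 -0.296  0.17 ] ((0.4046791195869446, -0.31658488512039185), (0.0276559479534626, 0.05241887643933296), 22.73744773864746)
scene 0.17 613 [ 0.367 -0.347  0.17 ] [ 0.422 -0.294  0.24 ] ((0.39568620920181274, -0.3199995160102844), (0.049389127641916275, 0.05491843819618225), 83.9389419555664)
top 0.12 82 [ 0.367 -0.326  0.144] [ 0.416 -0.296  0.17 ] ((0.39479732513427734, -0.3074234127998352), (0.02238428220152855, 0.05137527734041214), 73.04368591308594)
top 0.17 537 [ 0.368 -0.34   0.17 ] [ 0.421 -0.294  0.24 ] ((0.39567258954048157, -0.3163890838623047), (0.038580358028411865, 0.05718938261270523), 80.31849670410156)
```

View pics/s2.png

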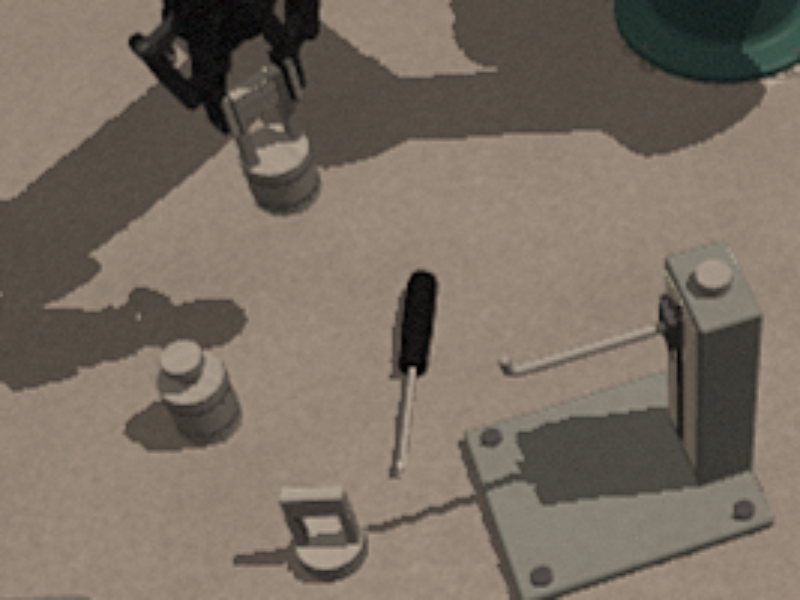

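Gripped and lifted: the view shows the weight held upright by its crossbar, and the wrist force of about 4.9 N means roughly 0.5 kg and about 17 mm of sink.

>>> {"op": "carry_out", "data": {"series": "0.0258 0.0179 0 8.4; 0.0258 0.0179 0 8.4; 0.0258 0.0179 0 8.4; 0.0258 0.0179 0 8.4; 0.0258 0.0179 0 8.4; 0.0258 0.0179 0 8.4; 0.0258 0.0179 0 8.4; 0.0258 0.0179 0 8.4; 0 0 -0.014 0; 0 0 -0.014 0; 0 0 0 0; 0 0 0 0; 0 0 0 0; 0 0 0 0"}}

```text
time: 7.0
tool_pos: [0.5982, -0.179, 0.2176]
tcp_rot: [1.733, 2.619, 0.0]
wrist_force: [-0.7, 0.0, -5.2]
width: 0.526
grip_force: 63.6
```

Run:
```python
from h import *
s=bot.read_state(); t=s["tool_pos"]; r=s["tcp_rot"]; print(t,r,s["wrist_force"])
a=np.array([-.3907,.9205]);b=np.array([-a[1],a[0]]); d=t[:2]-[.5586,-.0857]; print("hook x,y",d@a,d@b,"yaw",np.degrees(2*np.arctan2(r[1],r[0]))-90)
for c in("scene","top"):
    im,P=cloud(c)
    if c=="scene": cv2.imwrite("pics/s3.png",cv2.resize(im[150:300,180:380],(800,600)))
    P=P.reshape(-1,3); e=P[:,:2]-[.5586,-.0857]; x=e@a;y=e@b;z=P[:,2]
    for lo in (.11,.13,.15,.17,.19,.21):
        m=(x>-.15)&(x<-.06)&(abs(y)<.035)&(z>lo)&(z<lo+.02)
        if m.sum(): print(c,lo,m.sum(),"x",x[m].min().round(3),x[m].max().round(3),"y",y[m].min().round(3),y[m].max().round(3))
    m=(x>-.15)&(x<-.06)&(abs(y)<.035)&(z>.05); print("zmin",np.sort(z[m])[:3])
```

```text
[ 0.59821497 -0.17899586  0.21760089] [1.73259306e+00 2.61905718e+00 4.65441516e-04] [-0.65874514  0.0285008  -5.24199515]
hook x,y -0.1013564125480199 -1.488898052114801e-05 yaw 23.028088356951145
scene 0.11 49 x -0.129 -0.084 y -0.029 -0.011
scene 0.13 135 x -0.13 -0.079 y -0.029 -0.0
scene 0.15 362 x -0.13 -0.079 y -0.029 0.023
scene 0.17 36 x -0.125 -0.095 y -0.026 -0.006
scene 0.19 19 x -0.113 -0.093 y -0.035 -0.023
scene 0.21 14 x -0.113 -0.092 y -0.035 0.021
zmin [0.12098474 0.12186266 0.1222415 ]
top 0.11 5 x -0.08 -0.078 y -0.01 0.008
top 0.13 28 x -0.092 -0.078 y -0.023 0.01
top 0.15 82 x -0.097 -0.078 y -0.025 0.005
top 0.17 6 x -0.086 -0.079 y -0.016 0.003
top 0.21 7 x -0.095 -0.09 y -0.029 0.034
zmin [0.12401729 0.12429494 0.12613647]
```

View pics/s3.png

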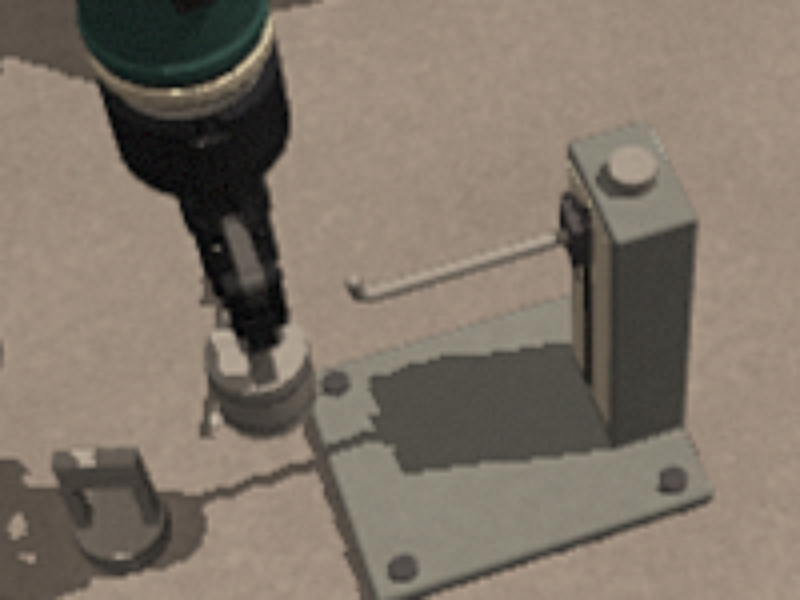

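The picture shows the weight held level in front of the hook tip (tip at (355,287)), with yaw and height as planned. Now I'll slide it in.

>>> {"op": "carry_out", "data": {"series": "-0.0047 0.011 0 0; -0.0047 0.011 0 0; -0.0047 0.011 0 0; -0.0047 0.011 0 0; -0.0047 0.011 0 0; -0.0047 0.011 0 0; -0.0047 0.011 0 0; -0.0047 0.011 0 0; 0 0 0 0; 0 0 0 0; 0 0 0 0; 0 0 0 0"}}

```text
time: 8.6
tool_pos: [0.5605, -0.091, 0.2168]
tcp_rot: [1.733, 2.62, -0.0]
wrist_force: [-0.2, 0.2, -5.0]
width: 0.523
grip_force: 63.7
```

>>> {"op": "carry_out", "data": {"series": "0 0 -0.006 0; 0 0 -0.006 0; 0 0 -0.005 0; 0 0 -0.004 0; 0 0 -0.003 0; 0 0 -0.003 0; 0 0 -0.003 0; 0 0 -0.003 0; 0 0 -0.003 0; 0 0 0 0; 0 0 0 0; 0 0 0 0"}}

```text
time: 10.1
tool_pos: [0.5604, -0.0906, 0.181]
tcp_rot: [1.733, 2.62, 0.0]
wrist_force: [-1.5, -0.1, -1.3]
width: 0.528
grip_force: 63.9
```

>>> {"op": "carry_out", "data": {"series": "0 0 -0.002 0; 0 0 -0.002 0; 0 0 0 0; 0 0 0 0; 0 0 0 0"}}

```text
time: 10.72
tool_pos: [0.5605, -0.0906, 0.1769]
tcp_rot: [1.733, 2.62, 0.0]
wrist_force: [-1.9, 0.5, 0.6]
width: 0.526
grip_force: 64.0
```

>>> {"op": "carry_out", "data": {"series": "0 0 0 0; 0 0 0 0; 0 0 0 0; 0 0 0 0; 0 0 0 0; 0 0 0 0; 0 0 0 0; 0 0 0 0", "jaw": 1}}

```text
time: 11.72
tool_pos: [0.5604, -0.0906, 0.1768]
tcp_rot: [-1.733, -2.621, -0.0]
wrist_force: [0.1, -0.6, -0.0]
width: 1.0
grip_force: 0.0
```

Run:
```python
from h import *
s=bot.read_state(); t=s["tool_pos"]; print(t,s["wrist_force"],s["width"],s["time"])
a=np.array([-.3907,.9205]);b=np.array([-a[1],a[0]])
for c in("scene","top"):
    im,P=cloud(c)
    if c=="scene": cv2.imwrite("pics/s4.png",cv2.resize(im[150:300,180:380],(800,600)))
    P=P.reshape(-1,3); e=P[:,:2]-[.5586,-.0857]; x=e@a;y=e@b;z=P[:,2]
    m=(x>-.05)&(x<.04)&(abs(y)<.032)&(z>.07)&(z<.13)
    if m.sum(): print(c,m.sum(),"x",x[m].min().round(3),x[m].max().round(3),"y",y[m].min().round(3),y[m].max().round(3),"z",z[m].min(),z[m].max())
    m=(x<-.03)&(x>-.045)&(abs(y)<.01)&(z>.13)&(z<.2); print("bar z",np.median(z[m]))
```

```text
[ 0.56037163 -0.09061662  0.17678228] [ 0.13463103 -0.56965927 -0.04038339] 0.9998639200899546 11.725
scene 431 x -0.034 0.016 y -0.028 0.021 z 0.07978205317215559 0.1297758783780918
bar z 0.16529375671902174
top 14 x 0.005 0.017 y 0.008 0.025 z 0.08308567767762187 0.12113245215982094
bar z nan
  return _methods._mean(a, axis=axis, dtype=dtype,
  ret = ret.dtype.type(ret / rcount)
```

View pics/s4.png

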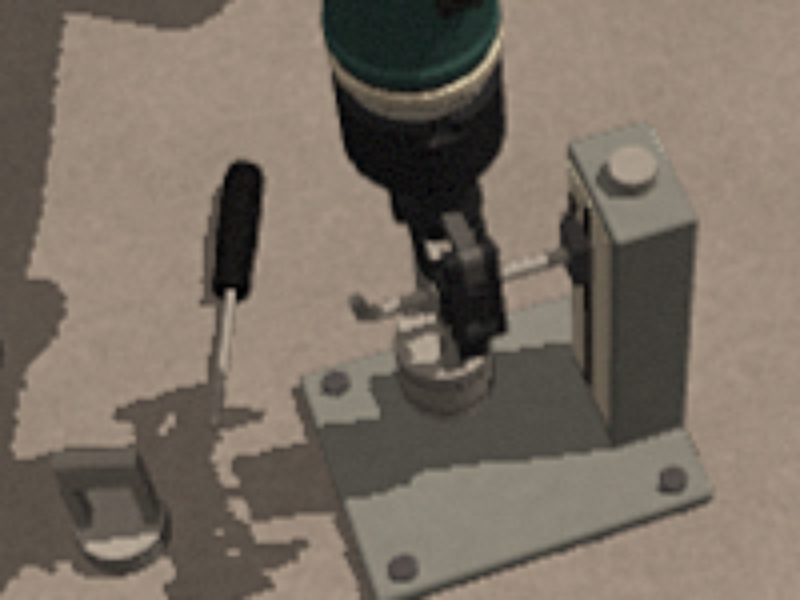

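The view shows the weight hanging by its window on the bar inside the open fingers, with the bar about 17 mm lower. I'll wait for it to settle, then regrip and lift.

>>> {"op": "carry_out", "data": {"series": "0 0 0 0; 0 0 0 0; 0 0 0 0; 0 0 0 0; 0 0 0 0; 0 0 0 0; 0 0 0 0; 0 0 0 0; 0 0 0 0; 0 0 0 0; 0 0 0 0; 0 0 0 0; 0 0 0 0; 0 0 0 0; 0 0 0 0; 0 0 0 0; 0 0 0 0; 0 0 0 0; 0 0 0 0; 0 0 0 0"}}

```text
time: 14.32
tool_pos: [0.5604, -0.0906, 0.1768]
tcp_rot: [1.733, 2.621, 0.0]
wrist_force: [-0.0, 0.0, -0.3]
width: 1.002
grip_force: 0.0
```

Run:
```python
from h import *
s=bot.read_state(); print(s["wrist_force"],s["time"])
a=np.array([-.3907,.9205]);b=np.array([-a[1],a[0]])
for i in range(2):
    im,P=cloud("scene")
    P=P.reshape(-1,3); e=P[:,:2]-[.5586,-.0857]; x=e@a;y=e@b;z=P[:,2]
    m=(x>-.05)&(x<.04)&(abs(y)<.032)&(z>.07)&(z<.13)
    print(m.sum(),"x",x[m].min().round(3),x[m].max().round(3),"y",y[m].min().round(3),y[m].max().round(3),"z",z[m].min(),z[m].max())
    for lo,hi in((-.048,-.03),(.02,.045)):
        m=(x>lo)&(x<hi)&(abs(y)<.006)&(z>.15)&(z<.19); print("bar z",m.sum(),np.median(z[m]))
    m=(x>-.035)&(x<.025)&(abs(y)<.035)&(z>.115)&(z<.135);q=P[m]
    n=np.linalg.svd(q-q.mean(0))[2][2]; print("cyl top plane",m.sum(),q.mean(0),n)
```

```text
[-0.02749662  0.04978616 -0.29013282] 14.325
437 x -0.034 0.016 y -0.027 0.021 z 0.08027502627674477 0.12995234395641453
bar z 38 0.16650348010669547
bar z 35 0.16587432986298578
cyl top plane 254 [ 0.57235921 -0.09925361  0.12525842] [0.13632127 0.00118265 0.99066398]
435 x -0.035 0.016 y -0.028 0.021 z 0.07991590773319257 0.1298286773274938
bar z 38 0.1670198368763965
bar z 33 0.16607327752273882
cyl top plane 253 [ 0.57223303 -0.09871873  0.12528776] [0.10144472 0.05433476 0.99335628]
```

>>> {"op": "carry_out", "data": {"series": "0 0 0 0; 0 0 0 0; 0 0 0 0; 0 0 0 0; 0 0 0 0; 0 0 0 0; 0 0 0 0; 0 0 0 0", "jaw": -1}}

```text
time: 15.42
tool_pos: [0.5605, -0.0906, 0.1769]
tcp_rot: [1.733, 2.62, 0.0]
wrist_force: [-0.0, 0.1, 0.7]
width: 0.53
grip_force: 63.6
```

>>> {"op": "carry_out", "data": {"series": "0 0 0.003 0; 0 0 0.004 0; 0 0 0.004 0; 0 0 0.004 0; 0 0 0.004 0; 0 0 0.005 0; 0 0 0.006 0; 0 0 0.006 0; 0 0 0.004 0; 0 0 0 0; 0 0 0 0; 0 0 0 0; 0 0 0 0"}}

```text
time: 17.05
tool_pos: [0.5602, -0.0906, 0.2165]
tcp_rot: [-1.732, -2.62, 0.0]
wrist_force: [0.5, 0.2, -5.8]
width: 0.525
grip_force: 63.5
```

Run:
```python
from h import *
s=bot.read_state(); print(s["tool_pos"],s["wrist_force"],s["time"])
a=np.array([-.3907,.9205]);b=np.array([-a[1],a[0]])
im,P=cloud("scene"); cv2.imwrite("pics/s5.png",cv2.resize(im[150:300,180:380],(800,600)))
P=P.reshape(-1,3); e=P[:,:2]-[.5586,-.0857]; x=e@a;y=e@b;z=P[:,2]
m=(x>-.05)&(x<.04)&(abs(y)<.032)&(z>.09)&(z<.17)
print(m.sum(),"x",x[m].min().round(3),x[m].max().round(3),"y",y[m].min().round(3),y[m].max().round(3),"z",z[m].min())
for lo,hi in((-.048,-.03),(.02,.045)):
    m=(x>lo)&(x<hi)&(abs(y)<.006)&(z>.15)&(z<.21); print("bar z",m.sum(),np.median(z[m]))
```

```text
[ 0.56024403 -0.09058442  0.21651976] [ 0.46363941  0.19645318 -5.81987777] 17.05
483 x -0.034 0.018 y -0.027 0.023 z 0.11946234155998403
bar z 55 0.18200897785223114
bar z 47 0.18146042784456362
```

View pics/s5.png

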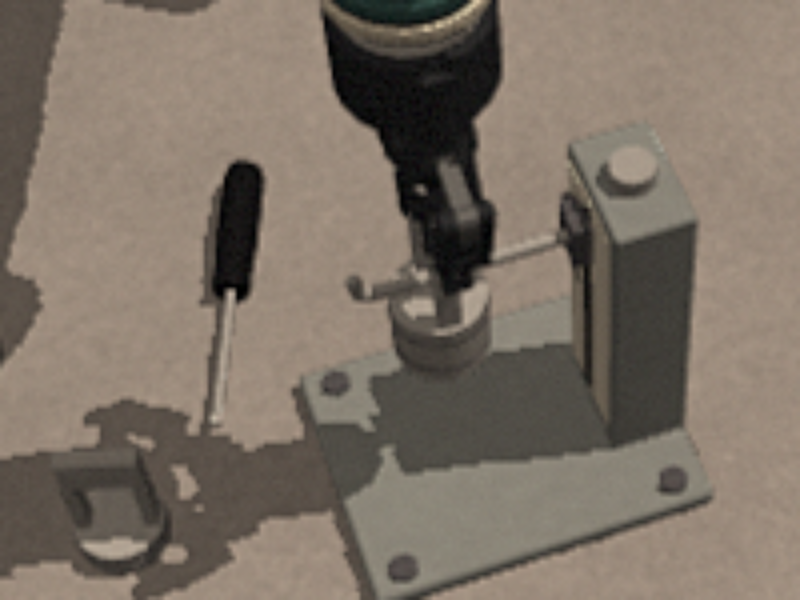

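The hook is back at zero and the window is clear of the bar. Next I'll withdraw past the tip, rise over the column and go to the tray.

>>> {"op": "carry_out", "data": {"series": "0.0047 -0.011 0 0; 0.0047 -0.011 0 0; 0.0047 -0.011 0 0; 0.0047 -0.011 0 0; 0.0047 -0.011 0 0; 0.0047 -0.011 0 0; 0.0047 -0.011 0 0; 0.0047 -0.011 0 0; 0.0047 -0.011 0 0; 0 0 0 0; 0 0 0.03 0; 0 0 0.04 0; 0 0 0.04 0; 0 0 0.04 0; 0 0 0 0; 0 0 0 0"}}

```text
time: 19.1
tool_pos: [0.602, -0.1892, 0.3649]
tcp_rot: [-1.731, -2.619, 0.001]
wrist_force: [-0.2, 1.1, -6.2]
width: 0.528
grip_force: 63.3
```

>>> {"op": "carry_out", "data": {"series": "-0.0094 0.025 0 0; -0.0188 0.05 0 0; -0.0188 0.05 0 0; -0.0188 0.05 0 0; -0.0188 0.05 0 0; -0.0188 0.05 0 0; -0.0188 0.05 0 0; -0.0188 0.05 0 0; -0.0188 0.05 0 0; -0.0188 0.05 0 0; -0.0094 0.025 0 0; 0 0 0 0; 0 0 0 0; 0 0 0 0; 0 0 0 0"}}

```text
time: 20.98
tool_pos: [0.415, 0.3096, 0.3666]
tcp_rot: [1.735, 2.619, -0.0]
wrist_force: [0.6, -0.5, -4.3]
width: 0.525
grip_force: 62.8
```

>>> {"op": "carry_out", "data": {"series": "0 0.001 -0.05 0; 0 0 -0.05 0; 0 0 -0.05 0; 0 0 -0.05 0; 0 0 -0.03 0; 0 0 -0.02 0; 0 0 -0.008 0; 0 0 0 0; 0 0 0 0; 0 0 -0.002 0; 0 0 -0.002 0; 0 0 -0.002 0; 0 0 0 0; 0 0 0 0"}}

```text
time: 22.72
tool_pos: [0.4146, 0.3114, 0.1027]
tcp_rot: [-1.733, -2.621, 0.0]
wrist_force: [-0.1, 0.6, -5.1]
width: 0.526
grip_force: 62.9
```

>>> {"op": "carry_out", "data": {"series": "0 0 -0.001 0; 0 0 -0.001 0; 0 0 0 0; 0 0 0 0"}}

```text
time: 23.22
tool_pos: [0.4148, 0.3116, 0.1014]
tcp_rot: [1.733, 2.621, 0.001]
wrist_force: [-2.1, -1.2, 2.5]
width: 0.529
grip_force: 63.7
```

Wrist force has changed sign, so it is standing. Release and rise.

>>> {"op": "carry_out", "data": {"series": "0 0 0 0; 0 0 0 0; 0 0 0 0; 0 0 0 0; 0 0 0 0; 0 0 0 0; 0 0 0 0; 0 0 0 0; 0 0 0.02 0; 0 0 0.04 0; 0 0 0.05 0; 0 0 0.05 0; 0 0 0.04 0; 0 0 0 0; 0 0 0 0; 0 0 0 0", "jaw": 1}}

```text
time: 25.22
tool_pos: [0.4138, 0.3107, 0.2986]
tcp_rot: [-1.732, -2.619, 0.005]
wrist_force: [-0.2, -0.1, -0.7]
width: 1.004
grip_force: 0.0
```

Run:
```python
from h import *
s=bot.read_state(); print(s["tool_pos"],s["wrist_force"],s["time"])
im,P=cloud("scene"); cv2.imwrite("pics/s6.png",cv2.resize(im[130:370,130:530],(800,480)))
P=P.reshape(-1,3); m=(np.hypot(P[:,0]-.4145,P[:,1]-.311)<.05)&(P[:,2]>.03)&(P[:,2]<.15); q=P[m]; print(q.min(0),q.max(0))
```

```text
[0.41375104 0.31074972 0.29861293] [-0.18886334 -0.12514639 -0.72959556] 25.225
[0.38753035 0.28191675 0.03022133] [0.44393889 0.33388957 0.11967342]
```

View pics/s6.png

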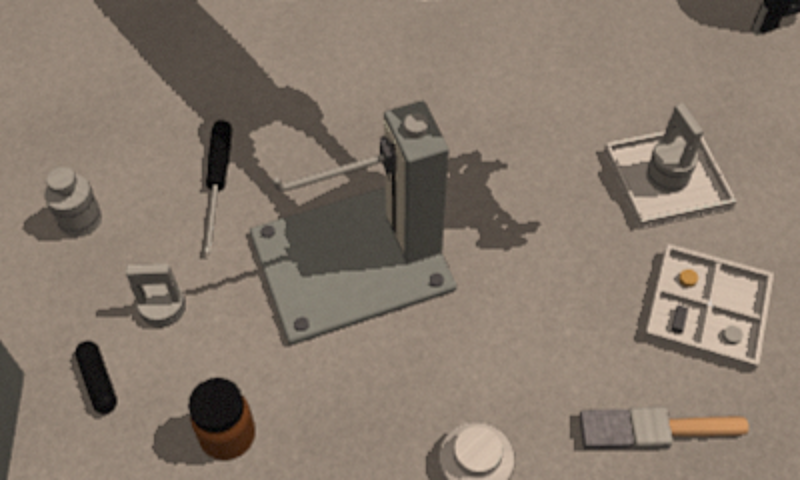

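The view shows the weight upright in the plain tray at (675,160), the hook empty and everything else in place.

```bash
python3 -c "
from workcell import bot
print(bot.finish_job())"
```

```text
the job is handed in; nothing more can be done
None
```

The tall counterweight (about 0.5 kg by wrist force) hung still on the scale hook with a sink of about 17 mm, and now stands upright in the undivided tray with the hook back at zero; the job is handed in, but no verdict was returned.

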